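Shut the marked air line inside the manifold box

ROBOT

A 6-joint arm with a two-finger parallel gripper is mounted at the origin on a cart in front of the work surface, level with it; the furniture and walls round the work are solid. World frame = base frame: x ahead of the robot, y to its left, z up, the work surface at z = 0. Lengths are in mm, angles in rad, forces in N, time in s.
With the tool pointing down it reaches from about 275 to 750 mm from the base axis. Payload 10.2 kg.
Tool frame: the origin (TCP) lies at the very end of the fingers, on their centre line; the grasp point (between the pads) lies behind it (ctrl.grasp_offset is the z of the grasp point in the tool frame, in mm); z points along the fingers, y is the direction in which the jaws open and shut (so a half turn about z gives the same grasp; the last joint's range is limited). The gripper opens to 85 mm and grips with 20 to 120 N. Pads are 22 mm wide; open, the fingers measure 114 mm over their backs; the gripper's body (76 mm by 85 mm) begins 54 mm behind the grasp point. The pads swing forward as they close: fully open they stand 13 mm farther back than shut.
Start: joints at [-1.464, 0.313, 1.498, -0, 1.331, -0.223], TCP at [170.011, -496.717, 210.694] pointing down, gripper open.
Joint ranges: [-2.94, 2.94], [-0.97, 2.17], [0.19, 2.56], [-1.23, 4.37], [0.02, 3.11], [-2.88, 2.88]. Speed limits (rad/s): [2.39, 2.39, 3.01, 3.14, 3.14, 3.14].

INTERFACE

Orientations are given as a unit quaternion [w, x, y, z].
In Python, from rig import ctrl, capture, job gives the robot as it stands. The module is installed in compiled form; this text tells all that it offers.
- The arm moves only by the tool move_arm, never from a script. Its argument "series" is a list of rows, each a list of 7 numbers: the turn, a rotation vector about the tool's x, y, z in rad, then the shift along the tool's x, y, z in cm, then the opening, from 0 (shut) to 1 (fully open). A call has 1 to 5 rows; each row is the pose to reach, as a shift and turn from the pose measured when the call began, along the tool's axes at that moment; what a row does not reach only later rows make up. A row lasts 1/12 s, in which the tool goes at most 41.7 mm and 7.16 degrees, less where a joint would pass 70% of its speed; a pose out of reach is approached as far as the arm can. A call with a gripper value outside its range is refused whole. The fingers move at their own pace and stop on an object; "grip_force" is the grip in N (left out, the last holds). Time passes only in rows, so rows that repeat a pose let the fingers close. It gives the time, the measured TCP pose, the force and the opening at its end, in the units of the state.
- ctrl.sense(): the state, without advancing time (a new reading comes with each control period).
- capture(name): name is "scene" or "top" or "wrist"; returns a dict with "frame" (400x640x3 uint8, red, green, blue), "mtx" (3x3 intrinsics, pixels), "dist" ([k1, k2, p1, p2, k3] as OpenCV has them; the pictures are not rectified), "R" (3x3) and "t" (3): a world point X has camera coordinates R X + t. Camera axes: x right, y down, z forward; pixel columns grow to the right and rows downward; lengths in mm; the calibration is good to about 2 mm. A picture is of the moment at which its call begins. There is no depth.
- job.finish_job(): hands the job in, once; it reports no verdict.
The state is a dict: "time_s": time; "joints": joint angles; "dq": joint speeds; "tau": joint torques, N m; "eef_pos": TCP position; "ee_rot": TCP orientation; "force": force on the tool from outside, world axes, zero at the start; "wrist_torque": the same for the moment, N m; "grip_width": opening from 0.0 (shut) to 1.0 (fully open).
Only numpy, scipy, OpenCV 4.12 (cv2) and the standard library are available. Lean on these libraries where they do the work, as an engineer would, in place of code of your own. Each camera call takes 0.05 s, during which the arm holds its last target.

TASK

Shut off the compressed-air line with the red handle: slide the cover of the grey manifold box all the way back, push the red handle round to its stop so that it stands square across its pipe, then slide the cover fully closed again. Do it all by pushing, without pinching the cover's grip bar or the red handle between the fingers, and leave the blue handles and the loose things round the box as they are.

Things in the scene. Friction and masses are not known exactly. Their poses are not given: they have to be found in the camera images.
- air_box: grey steel box fixed on the table. Origin on the table under the middle of its front well; x to the rear, y left, z up. In mm: outside x -76 to 260, y +-157; well x -70 to 70, y +-145, walls to z 86; cover tracks along both sides to z 97; gauge at x 215 to 275, y 70, up to z 150; three couplings stick out in front to x -103 at z 34
- cover (a joint): position of the flat aluminium sliding cover (150 x 304 x 3 mm, top at z 90 mm above the table), m: 0 = closed over the well, 0.14 = fully back over the deck; it slides along the box's +x in tracks, cannot be lifted, starts up to 0.02 open, and needs about 3 to 5 N
- cover_grip (a point): middle of the black grip bar across the cover (130 mm long along the box's y, 12 mm thick along x, 17 mm tall from z 90 to z 107 mm above the table); the point lies half-way up, at z 98.5; near the cover's front edge; it moves with the cover. Axes as the box's
- valve_red_axis (a point): the turning axis of the red handle, at the height of the middle of its sleeve (73 mm above the table). The red valve is in any of three places, 86 mm apart along the box's y, 18 mm behind the well's middle. Axes as the box's
- red_handle (a joint): angle of the red handle, rad: 0 = open, sleeve pointing to the box's front (-x) along its pipe; grows clockwise seen from above; 1.571 = shut at its stop, sleeve pointing to the box's left (+y). Starts at 0 to 0.25; needs about 0.15 N m (3 to 5 N at the sleeve) and stays where it is left
- red_handle_tip (a point): red sleeve of the red valve's handle, a point 52 mm out from the axis and half-way up; the sleeve is 14 mm wide and 16 mm tall (z 65 to 81 mm), and reaches from 14 to 56 mm from the axis; pipes and valve bodies below it reach z 50; to shut it, push its right side (facing the box's -y when open)
- blue_handle1_tip (a point): sleeve of one blue handle, 52 mm out from its axis, same shape as the red one; stands open, to be left alone
- blue_handle2_tip (a point): sleeve of the other blue handle, as above; to be left alone
- stator_near: wound stator, copper on grey core, 112 x 106 x 77 mm, loose on the table left of the box; origin at the middle of its underside
- bearing_near: small ball bearing, 32 mm wide, 9 mm tall, loose on the table right of the box; origin at the middle of its underside
- screwdriver_near: red-handled screwdriver, 170 x 27 x 26 mm, loose on the table right of the box; origin at its underside
- bottle_near: white squeeze bottle with a blue spout, 44 mm wide, 137 mm tall, loose on the table right of the box; origin at the middle of its underside

How it is judged:
By the outcome, as a careful person would: the job done as asked, in the order asked, and still so for the second after the job is handed in, with the robot touching nothing.
It also fails if it takes over 58 s, if anything falls off the work surface, if the arm or the gripper's body presses on something with over 40 N, if the wrist force passes 120 N, or if a joint passes its speed limit or range.

## Working session

There is one attempt and no reset: what is moved stays moved. The work goes in short steps, Python scripts to look and compute and a tool call to move; the robot and the scene stay as the last step left them, time stands still between calls to the robot, and variables do not carry over. Pictures are saved under pics/ and viewed, and the job is handed in when it is done.

Besides the shell and the picture viewer there is one more tool, called after ">>>" in YAML: its name, and indented under it one key for each argument. move_arm: Moves the arm, as the interface text tells. Its arguments: {"type":"object","properties":{"series":{"type":"array","items":{"type":"array","items":{"type":"number"}}},"grip_force":{"type":"number"}},"required":["series"]}

```bash
mkdir -p pics; python3 - <<'E'
from rig import ctrl,capture,job
import cv2,numpy as np
s=ctrl.sense();print(s, ctrl.grasp_offset)
for n in("scene","top","wrist"):
    c=capture(n);cv2.imwrite(f"pics/a_{n}.png",c["frame"][:,:,::-1])
    print(n,c["mtx"].round(1).tolist(),np.round(c["dist"],4),np.round(c["R"],4).tolist(),np.round(c["t"],1), (-np.array(c["R"]).T@c["t"]).round(0))
E
```

```text
{'time_s': 0.0, 'joints': array([-1.46440110e+00,  3.13471681e-01,  1.49846113e+00,  2.68193842e-06,
        1.33103943e+00, -2.23371428e-01]), 'dq': array([ 1.66602460e-05,  1.35968417e-03, -2.12613104e-04,  9.79777122e-04,
        5.00986091e-04,  9.09556119e-04]), 'tau': array([ 7.47062331e-04, -4.12259209e+01, -2.59743851e+01, -1.26368718e-04,
        4.11069137e-03,  7.36602352e-07]), 'eef_pos': array([ 169.9770904 , -496.4019735 ,  210.11496707]), 'ee_rot': array([-6.88538222e-04,  9.86437330e-01,  1.64136887e-01,  4.16218992e-05]), 'force': array([-0.40807743, -0.60071708, -1.00626992]), 'wrist_torque': array([ 0.01163631,  0.00431331, -0.01370384]), 'grip_width': 1.000393063773929} -18.700000000000003
scene [[463.3, 0.0, 312.6], [0.0, 463.3, 202.8], [0.0, 0.0, 1.0]] [-0.0959  0.      0.      0.      0.    ] [[0.612, -0.7909, 0.0027], [-0.5497, -0.4278, -0.7175], [0.5686, 0.4376, -0.6965]] [-315.   367.1 1335. ] [-365. -676. 1194.]
top [[428.6, 0.0, 325.7], [0.0, 428.6, 196.1], [0.0, 0.0, 1.0]] [-0.0421  0.      0.      0.      0.    ] [[0.027, -0.9994, -0.023], [-0.9982, -0.0257, -0.0545], [0.0538, 0.0244, -0.9983]] [  -2.9  534.6 1193.8] [ 469.  -18. 1221.]
wrist [[319.3, 0.0, 325.3], [0.0, 319.3, 201.9], [0.0, 0.0, 1.0]] [-0.0127  0.      0.      0.      0.    ] [[0.3239, -0.9461, -0.0014], [-0.894, -0.3065, 0.3269], [-0.3097, -0.1046, -0.9451]] [-523.7  -42.4  381.1] [ 250. -469.  373.]
```

View pics/a_scene.png

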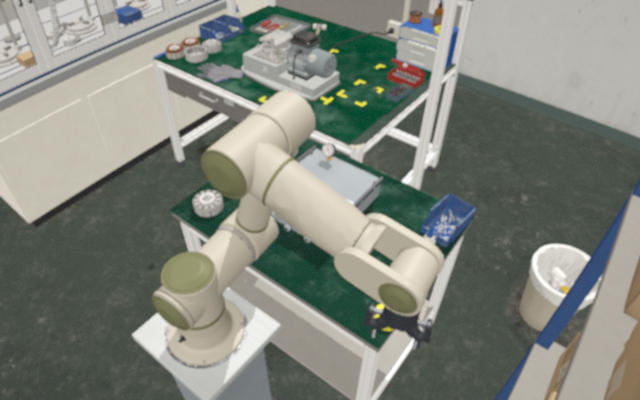

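View pics/a_top.png

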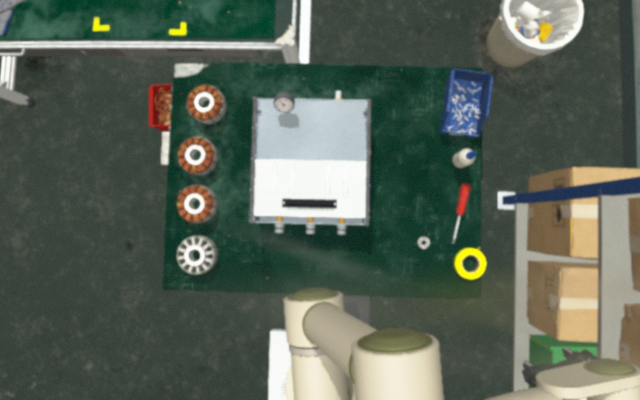

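View pics/a_wrist.png

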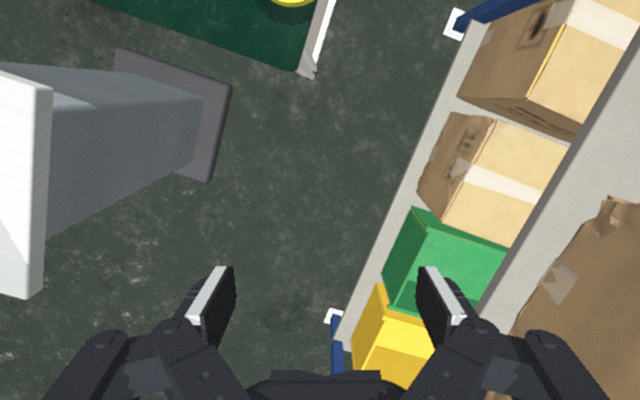

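The top view shows the box (cols 250–371, rows 97–225), the black grip bar at about (309,203), three couplings at row 227, and the gauge at (284,103). I'll zoom in on it.

```bash
python3 - <<'E'
import cv2
i=cv2.imread("pics/a_top.png")[85:245,235:385]
cv2.imwrite("pics/b.png",cv2.resize(i,None,fx=3.7,fy=3.7,interpolation=cv2.INTER_CUBIC))
E
```

```text
(no output)
```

View pics/b.png

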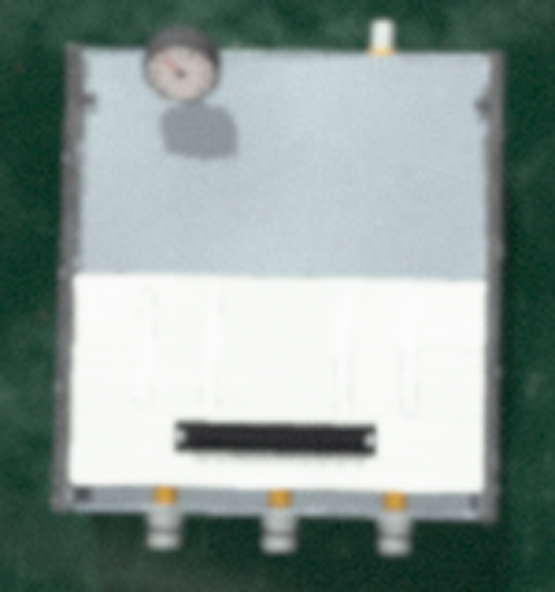

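```bash
cat > h.py <<'E'
import cv2,numpy as np
from scipy.optimize import least_squares
def proj(c,P):
    return cv2.projectPoints(np.array(P,float).reshape(-1,3),cv2.Rodrigues(np.array(c["R"]))[0],np.array(c["t"],float),np.array(c["mtx"]),np.array(c["dist"]))[0][:,0]
def back(c,uv,z):
    u=cv2.undistortPoints(np.array(uv,float).reshape(-1,1,2),np.array(c["mtx"]),np.array(c["dist"]))[:,0]
    R=np.array(c["R"]);C=-R.T@np.array(c["t"]);d=np.c_[u,np.ones(len(u))]@R
    return C+d*((z-C[2])/d[:,2])[:,None]
def b2w(p,P):
    P=np.array(P,float).reshape(-1,3);c,s=np.cos(p[2]),np.sin(p[2])
    return np.c_[p[0]+c*P[:,0]-s*P[:,1],p[1]+s*P[:,0]+c*P[:,1],P[:,2]]
E
python3 - <<'E'
from h import *
from rig import capture,ctrl
c=capture("top")
z=np.array([(68,45),(505,53),(53,508),(495,520)])/3.7+[235,85]-[.365,.365]
M=[(260,157,97),(260,-157,97),(-76,157,97),(-76,-157,97)]
f=least_squares(lambda p:(proj(c,b2w([p[0],p[1],p[2]/100],M))-z).ravel(),[500,0,0])
p=[f.x[0],f.x[1],f.x[2]/100];print(p,f.fun.round(2))
g=np.array([(177,437),(375,441),(276,438)])/3.7+[235,85]-.365
w=back(c,g,107);print(w.round(1))
for q in w:
    d=q[:2]-p[:2];cs,sn=np.cos(p[2]),np.sin(p[2]);print(cs*d[0]+sn*d[1],-sn*d[0]+cs*d[1])
e=np.array([(276,277),(276,490)])/3.7+[235,85]-.365
for q in back(c,e,90):
    d=q[:2]-p[:2];cs,sn=np.cos(p[2]),np.sin(p[2]);print('edge',cs*d[0]+sn*d[1],-sn*d[0]+cs*d[1])
E
```

```text
[np.float64(532.2870217052692), np.float64(52.81604011564462), np.float64(0.0016618159980269834)] [ 0.4  -0.17 -0.29 -0.25 -0.08  0.28 -0.02  0.13]
[[509.3 121.3 107. ]
 [510.1 -18.2 107. ]
 [510.4  51.4 107. ]]
-22.893217896413585 68.54771225076318
-22.286583560129902 -71.01120085786508
-21.88230553871448 -1.3385785189500101
edge 94.46197208889126 2.9141103379595794
edge -58.35213770134977 -1.2900736919281095
```

The box fit is good to about 1 mm: it sits near (532, 53) with almost no yaw, and the cover is about 18 mm open. I'll shut the fingers and move to just in front of the bar.

```bash
cat >> h.py <<'E'
from scipy.spatial.transform import Rotation as Ro
def delta(target,yaw=0.0):
    from rig import ctrl
    s=ctrl.sense();q=s["ee_rot"];R=Ro.from_quat([q[1],q[2],q[3],q[0]])
    c,sn=np.cos(yaw),np.sin(yaw)
    T=Ro.from_matrix(np.array([[c,sn,0],[sn,-c,0],[0,0,-1.]]))
    print('t',round(s["time_s"],2),'pos',s["eef_pos"].round(1),'F',s["force"].round(1),'w',round(s["grip_width"],2))
    print('turn',(R.inv()*T).as_rotvec().round(3),'shift cm',(R.inv().apply(np.array(target)-s["eef_pos"])/10).round(2))
E
python3 -c "
from h import *
delta((462,52,205))"
```

```text
t 0.2 pos [ 170.  -496.6  210.4] F [-0.6  0.8  0.5] w 1.0
turn [-0.001 -0.     0.33 ] shift cm [ 45.39 -42.44   0.58]
```

>>> move_arm:
  series:
    - [0,0,0.1,3,-2.8,0,0]
    - [0,0,0.2,6,-5.6,0,0]
    - [0,0,0.33,9,-8.4,0,0]
    - [0,0,0.33,12,-11.2,0,0]
    - [0,0,0.33,15,-14,0,0]
  grip_force: 40

```text
time_s: 0.62
eef_pos: [267.0, -313.6, 210.4]
ee_rot: [-0.0, 1.0, -0.001, -0.0]
force: [1.0, 0.2, -0.4]
grip_width: 0.303
```

```bash
python3 -c "
from h import *
delta((462,52,205))"
```

```text
t 0.62 pos [ 267.  -313.6  210.4] F [ 1.   0.2 -0.4] w 0.3
turn [-0.001  0.    -0.002] shift cm [ 19.44 -36.59   0.57]
```

>>> move_arm:
  series:
    - [0,0,0,1.9,-3.6,0,0]
    - [0,0,0,3.8,-7.2,0,0]
    - [0,0,0,5.7,-10.8,0,0]
    - [0,0,0,7.6,-14.4,0,0]
    - [0,0,0,9.7,-18.3,0,0]

```text
time_s: 1.03
eef_pos: [363.4, -131.2, 210.7]
ee_rot: [-0.0, 1.0, -0.001, 0.0]
force: [0.6, -1.0, 0.2]
grip_width: 0.004
```

>>> move_arm:
  series:
    - [0,0,0,1.9,-3.6,0,0]
    - [0,0,0,3.8,-7.2,0,0]
    - [0,0,0,5.7,-10.8,0,0]
    - [0,0,0,7.6,-14.4,0,0]
    - [0,0,0,9.7,-18.3,0,0]

```text
time_s: 1.45
eef_pos: [460.0, 51.4, 210.9]
ee_rot: [-0.0, 1.0, -0.001, 0.0]
force: [0.3, -1.1, 0.5]
grip_width: -0.004
```

```bash
python3 -c "
from h import *
from rig import capture
delta((476,52,96))
for n in ('wrist','scene'):
    c=capture(n);cv2.imwrite('pics/c_%s.png'%n,c['frame'][:,:,::-1])
c=capture('wrist')
p=[532.3,52.8,.0017]
print(proj(c,b2w(p,[(-22,65,107),(-22,-65,107),(-76,157,97),(-76,-157,97)])).round(0))
"
```

```text
t 1.45 pos [460.   51.4 210.9] F [ 0.3 -1.1  0.5] w -0.0
turn [-0.    -0.001 -0.002] shift cm [ 1.6  -0.05 11.49]
[[249. 136.]
 [407. 136.]
 [156. 194.]
 [500. 195.]]
```

View pics/c_wrist.png

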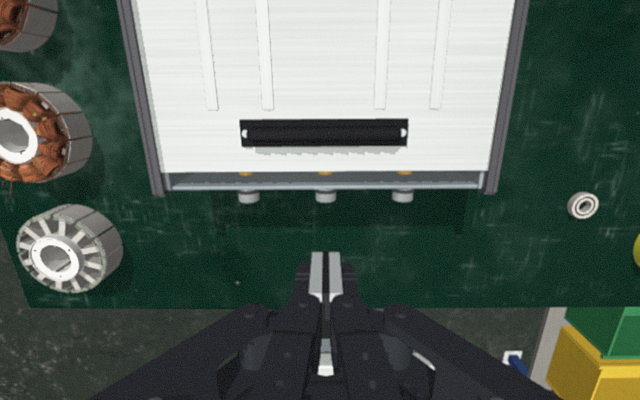

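The wrist view shows the bar at cols 240–408, rows 119–147, within a few mm of prediction. The fingers are shut. Next I'll descend in front of the bar.

>>> move_arm:
  series:
    - [0,0,0,0.5,-0.1,3.5,0]
    - [0,0,0,1,-0.2,7,0]
    - [0,0,0,1.2,-0.2,10,0]
    - [0,0,0,1.2,-0.2,11.5,0]
    - [0,0,0,1.2,-0.2,11.5,0]

```text
time_s: 2.02
eef_pos: [469.6, 52.6, 92.5]
ee_rot: [-0.001, 1.0, 0.0, -0.003]
force: [0.1, 0.2, 0.5]
grip_width: -0.0
```

```bash
python3 -c "
from h import *
from rig import capture
delta((493,52,96))
c=capture('wrist');cv2.imwrite('pics/d.png',c['frame'][:,:,::-1])
"
```

```text
t 2.02 pos [469.6  52.6  92.5] F [0.1 0.2 0.5] w -0.0
turn [-0.001  0.007  0.001] shift cm [ 2.34  0.06 -0.37]
```

View pics/d.png

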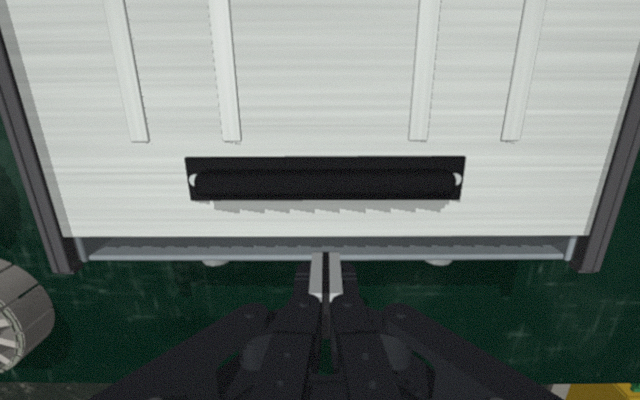

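The tip is just ahead of the bar. I'll raise it 3 mm and push.

>>> move_arm:
  series:
    - [0,0,0,0.6,0,-0.4,0]
    - [0,0,0,1.5,0,-0.4,0]
    - [0,0,0,2.3,0,-0.4,0]
    - [0,0,0,3.1,0,-0.4,0]
    - [0,0,0,4,0,-0.4,0]

```text
time_s: 2.48
eef_pos: [511.9, 52.3, 99.5]
ee_rot: [-0.0, 1.0, 0.0, -0.001]
force: [-0.3, -1.2, -0.4]
grip_width: 0.001
```

```bash
python3 -c "
from h import *
from rig import capture
delta((590,52,96))
c=capture('wrist');cv2.imwrite('pics/e.png',c['frame'][:,:,::-1])
"
```

```text
t 2.48 pos [511.9  52.3  99.5] F [-0.3 -1.2 -0.4] w 0.0
turn [-0.001  0.002  0.001] shift cm [7.81 0.04 0.34]
```

View pics/e.png

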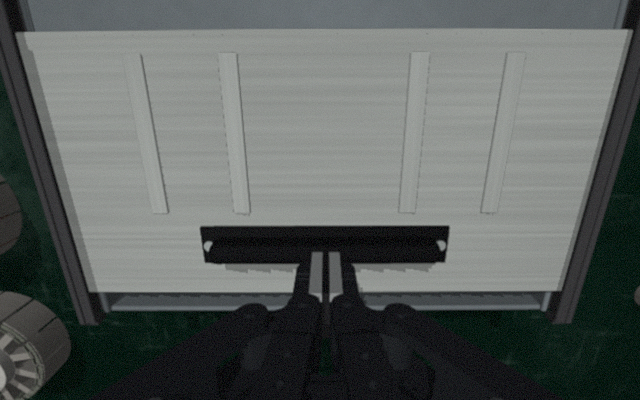

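Cover is moving or at contact (bar at row ~245 against the tips). I'll keep pushing, slightly lower.

>>> move_arm:
  series:
    - [0,0,0,1,0,0.2,0]
    - [0,0,0,2,0,0.4,0]
    - [0,0,0,3,0,0.4,0]
    - [0,0,0,4,0,0.4,0]
    - [0,0,0,5,0,0.4,0]

```text
time_s: 2.95
eef_pos: [564.0, 52.1, 95.9]
ee_rot: [-0.0, 1.0, 0.0, -0.0]
force: [0.3, 0.1, 0.5]
grip_width: 0.003
```

```bash
python3 -c "
from h import *
from rig import capture
delta((615,52,96))
c=capture('wrist');cv2.imwrite('pics/f.png',c['frame'][:,:,::-1])
"
```

```text
t 2.95 pos [564.   52.1  95.9] F [0.3 0.1 0.5] w 0.0
turn [-0.001  0.     0.001] shift cm [ 5.1   0.01 -0.01]
```

View pics/f.png

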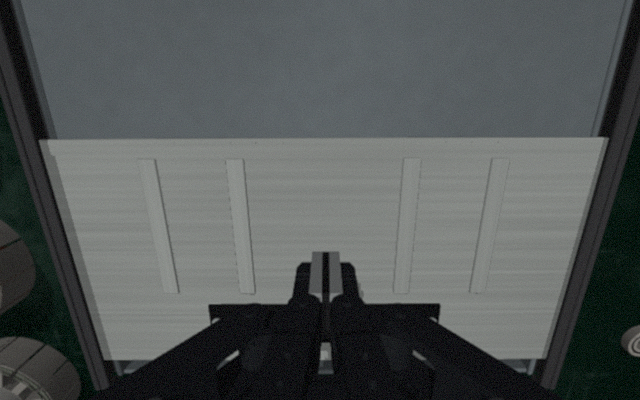

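The fingers look to be past the bar (bar at row ~310, tips at row 252), with no force felt. I'll check where the bar and the tips are.

```bash
python3 -c "
from h import *
from rig import capture,ctrl
delta((615,52,96))
p=[532.3,52.8,.0017]
c=capture('wrist');s=ctrl.sense()
print('cam',(-c['R'].T@c['t']).round(0))
print('tcp px',proj(c,[s['eef_pos'],s['eef_pos']+[0,0,15],s['eef_pos']+[11,0,0],s['eef_pos']-[11,0,0]]).round(0))
for z in (90,107): print(z,(back(c,[(210,304),(440,304),(105,360),(545,360),(42,140),(606,138)],z)[:,:2]-p[:2]).round(0).tolist())
c=capture('top');cv2.imwrite('pics/g_top.png',c['frame'][:,:,::-1])
i=c['frame'][85:245,235:385,::-1];cv2.imwrite('pics/g.png',cv2.resize(i,None,fx=3.7,fy=3.7,interpolation=cv2.INTER_CUBIC))
c=capture('scene');i=c['frame'][130:260,240:400,::-1];cv2.imwrite('pics/g2.png',cv2.resize(i,None,fx=4.5,fy=4.5,interpolation=cv2.INTER_CUBIC))
"
```

```text
t 3.0 pos [565.4  51.9  96. ] F [-1.2  0.2 -0.6] w 0.0
turn [-0.    -0.001  0.   ] shift cm [ 4.96 -0.01  0.01]
cam [649.  52. 259.]
tcp px [[326. 250.]
 [326. 263.]
 [326. 232.]
 [326. 266.]]
90 [[-10.0, 73.0], [-9.0, -73.0], [-56.0, 151.0], [-55.0, -150.0], [93.0, 150.0], [95.0, -149.0]]
107 [[3.0, 65.0], [3.0, -65.0], [-38.0, 135.0], [-38.0, -135.0], [96.0, 135.0], [97.0, -134.0]]
```

View pics/g.png

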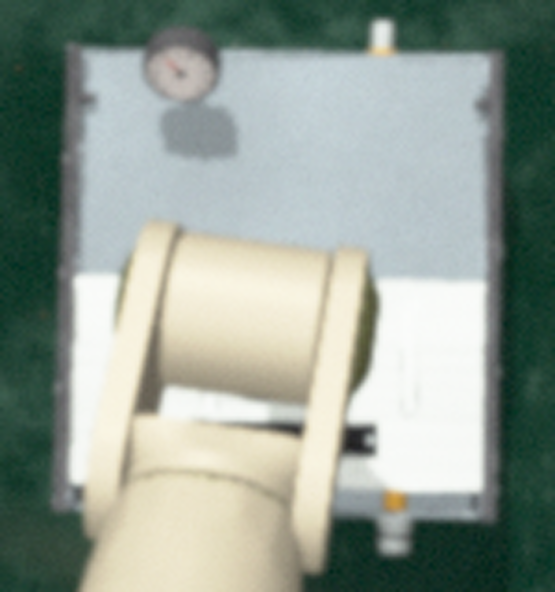

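View pics/g2.png

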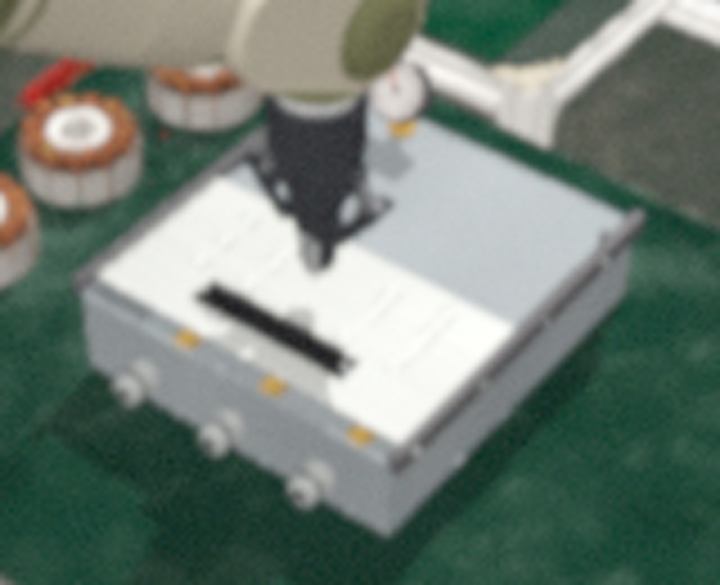

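```bash
python3 -c "
from h import *
from rig import capture,ctrl
delta((615,52,96))
c=capture('scene');s=ctrl.sense();P=s['eef_pos']
for dz in (0,10,20,30): 
  q=proj(c,[P+[0,0,dz]])[0]; print(dz,((q-[240,130])*4.5).round(0))
p=[532.3,52.8,.0017]
print(((proj(c,b2w(p,[(-22,65,107),(-22,-65,107),(-57,152,90),(-57,-152,90),(93,-152,90),(-76,-157,97)]))-[240,130])*4.5).round(0))
c=capture('wrist');i=c['frame'][200:400,200:460,::-1];cv2.imwrite('pics/h.png',cv2.resize(i,None,fx=3,fy=3,interpolation=cv2.INTER_CUBIC))
for dz in (0,10,20,30): 
  print(dz,proj(c,[P+[-0,14,dz],P+[-11,-14,dz],P+[11,0,dz],P+[0,0,dz]]).round(0).tolist())
"
```

```text
t 3.15 pos [563.   52.2  95.5] F [-1.  -0.7 -0.2] w 0.0
turn [-0.001  0.001  0.001] shift cm [ 5.2   0.02 -0.05]
0 [312. 285.]
10 [312. 275.]
20 [312. 265.]
30 [312. 256.]
[[203. 275.]
 [337. 348.]
 [ 90. 269.]
 [403. 444.]
 [519. 329.]
 [393. 456.]]
0 [[302.0, 248.0], [351.0, 265.0], [326.0, 230.0], [326.0, 248.0]]
10 [[301.0, 257.0], [352.0, 274.0], [327.0, 238.0], [326.0, 257.0]]
20 [[299.0, 266.0], [353.0, 285.0], [327.0, 247.0], [327.0, 266.0]]
30 [[297.0, 277.0], [355.0, 296.0], [327.0, 257.0], [327.0, 277.0]]
```

View pics/h.png

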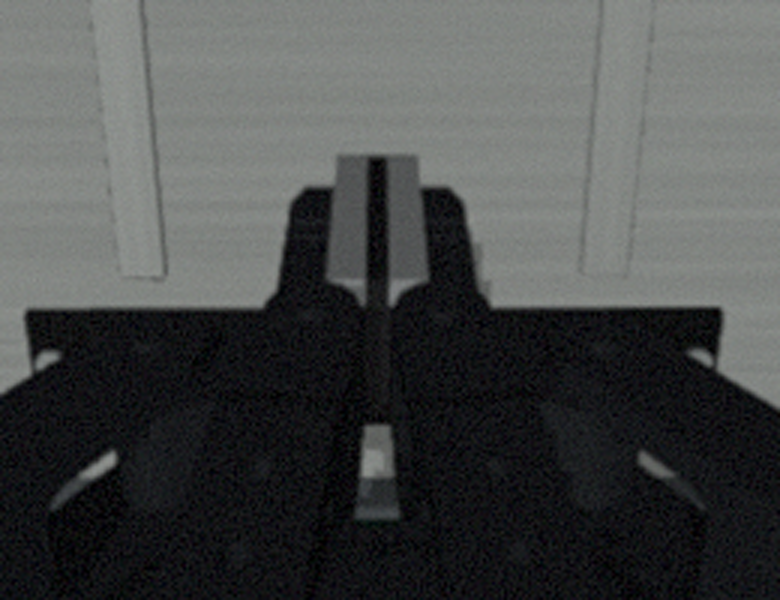

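The wrist and scene views agree that the shut fingertips sit about 20–25 mm above the reported TCP, so they went over the bar. The cover hasn't moved (bar still at box x ≈ -22). I'll touch down gently on the cover to measure the offset.

>>> move_arm:
  series:
    - [0,0,0,0,0,0.3,0]
    - [0,0,0,0,0,0.6,0]
    - [0,0,0,0,0,0.8,0]
    - [0,0,0,0,0,1,0]
    - [0,0,0,0,0,1,0]

```text
time_s: 3.67
eef_pos: [562.5, 52.3, 85.0]
ee_rot: [-0.0, 1.0, 0.0, -0.001]
force: [0.1, -0.2, -1.0]
grip_width: 0.001
```

```bash
python3 -c "
from h import *
from rig import capture,ctrl
delta((615,52,96))
p=[532.3,52.8,.0017]
c=capture('wrist');s=ctrl.sense();cv2.imwrite('pics/i.png',c['frame'][:,:,::-1])
"
```

```text
t 3.67 pos [562.5  52.3  85. ] F [ 0.1 -0.2 -1. ] w 0.0
turn [-0.001  0.002  0.001] shift cm [ 5.25  0.03 -1.11]
```

View pics/i.png

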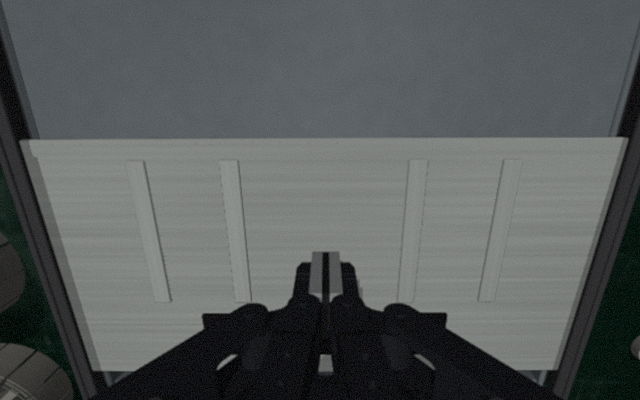

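No contact at a reported z of 85, so the offset is real. Continuing down slowly.

>>> move_arm:
  series:
    - [0,0,0,0,0,0.2,0]
    - [0,0,0,0,0,0.4,0]
    - [0,0,0,0,0,0.5,0]
    - [0,0,0,0,0,0.6,0]
    - [0,0,0,0,0,0.6,0]

```text
time_s: 4.13
eef_pos: [562.5, 52.2, 79.1]
ee_rot: [-0.0, 1.0, 0.0, -0.001]
force: [-0.2, 0.7, -0.5]
grip_width: 0.0
```

>>> move_arm:
  series:
    - [0,0,0,0,0,0.2,0]
    - [0,0,0,0,0,0.3,0]
    - [0,0,0,0,0,0.4,0]
    - [0,0,0,0,0,0.4,0]

```text
time_s: 4.47
eef_pos: [562.4, 52.3, 74.8]
ee_rot: [-0.0, 1.0, 0.0, -0.001]
force: [-0.4, -0.1, -0.1]
grip_width: 0.003
```

>>> move_arm:
  series:
    - [0,0,0,0,0,0.15,0]
    - [0,0,0,0,0,0.3,0]
    - [0,0,0,0,0,0.3,0]

```text
time_s: 4.72
eef_pos: [562.2, 52.3, 71.5]
ee_rot: [-0.0, 1.0, 0.0, -0.001]
force: [1.3, 0.9, 0.5]
grip_width: -0.003
```

>>> move_arm:
  series:
    - [0,0,0,0,0,0.15,0]
    - [0,0,0,0,0,0.3,0]
    - [0,0,0,0,0,0.3,0]

```text
time_s: 4.97
eef_pos: [562.9, 52.3, 69.4]
ee_rot: [-0.0, 1.0, 0.0, -0.0]
force: [-1.4, -0.4, 7.1]
grip_width: -0.002
```

```bash
python3 -c "
from h import *
from rig import capture,ctrl
delta((615,52,96))
c=capture('wrist');cv2.imwrite('pics/j.png',c['frame'][:,:,::-1])
P=ctrl.sense()['eef_pos']
for dz in (0,10,20,30): 
  print(dz,proj(c,[P+[11,0,dz],P+[0,0,dz]]).round(0).tolist())
c=capture('scene');i=c['frame'][130:260,240:400,::-1];cv2.imwrite('pics/j2.png',cv2.resize(i,None,fx=4.5,fy=4.5,interpolation=cv2.INTER_CUBIC))
"
```

```text
t 4.97 pos [562.9  52.3  69.4] F [-1.4 -0.4  7.1] w -0.0
turn [-0.001  0.001  0.001] shift cm [ 5.21  0.03 -2.66]
0 [[327.0, 230.0], [326.0, 248.0]]
10 [[327.0, 238.0], [327.0, 257.0]]
20 [[327.0, 247.0], [327.0, 266.0]]
30 [[327.0, 257.0], [327.0, 277.0]]
```

View pics/j.png

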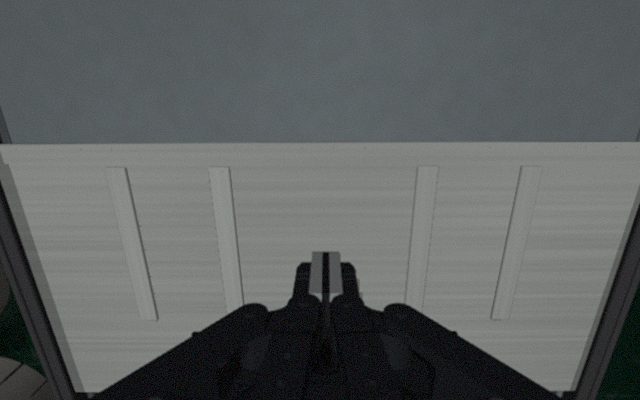

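View pics/j2.png

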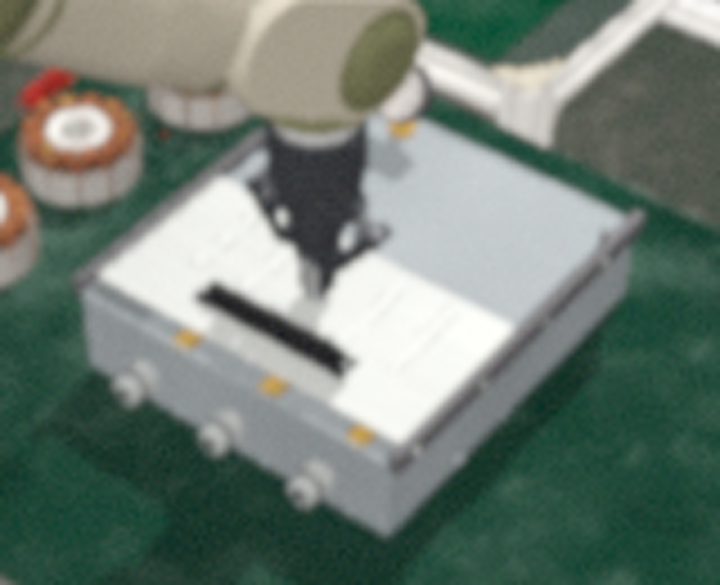

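Contact came at a reported z of about 70, so the tip is 20 mm above the reported TCP. I'll use that offset from here. Next I lift, go back in front of the bar, and come down to reported z 76 (tip 96).

>>> move_arm:
  series:
    - [0,0,0,0,0,-3,0]
    - [0,0,0,-1,0,-5.5,0]
    - [0,0,0,-4.5,0,-5.5,0]
    - [0,0,0,-8,0,-5.5,0]
    - [0,0,0,-9.6,0,-5.5,0]

```text
time_s: 5.48
eef_pos: [463.7, 52.6, 124.4]
ee_rot: [-0.0, 1.0, 0.0, -0.001]
force: [0.2, 0.8, 0.4]
grip_width: 0.001
```

>>> move_arm:
  series:
    - [0,0,0,0,0,2,0]
    - [0,0,0,0,0,3.5,0]
    - [0,0,0,0,0,4.7,0]
    - [0,0,0,0,0,4.7,0]

```text
time_s: 5.82
eef_pos: [462.3, 52.7, 75.6]
ee_rot: [-0.001, 1.0, 0.0, -0.003]
force: [-0.5, -0.9, -0.9]
grip_width: -0.001
```

```bash
python3 -c "
from h import *
from rig import capture,ctrl
delta((493,52,76))
c=capture('wrist');cv2.imwrite('pics/k.png',c['frame'][:,:,::-1])
"
```

```text
t 5.82 pos [462.3  52.7  75.6] F [-0.5 -0.9 -0.9] w -0.0
turn [-0.001  0.006  0.001] shift cm [ 3.07  0.08 -0.06]
```

View pics/k.png

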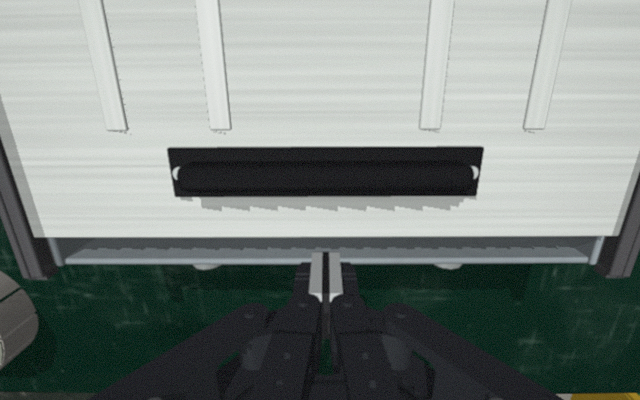

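The tip is in front of the bar at the right height. Pushing.

>>> move_arm:
  series:
    - [0,0,0,1,0,0,0]
    - [0,0,0,2,0,0,0]
    - [0,0,0,3,0,0,0]
    - [0,0,0,4,0,0,0]
    - [0,0,0,5,0,0,0]

```text
time_s: 6.28
eef_pos: [513.4, 52.7, 77.5]
ee_rot: [-0.0, 1.0, 0.001, -0.002]
force: [-4.1, 0.0, 2.3]
grip_width: 0.004
```

```bash
python3 -c "
from h import *
from rig import capture,ctrl
delta((615,52,76))
c=capture('wrist');cv2.imwrite('pics/l.png',c['frame'][:,:,::-1])
"
```

```text
t 6.28 pos [513.4  52.7  77.5] F [-4.1  0.   2.3] w 0.0
turn [-0.001  0.005  0.001] shift cm [10.16  0.09  0.11]
```

View pics/l.png

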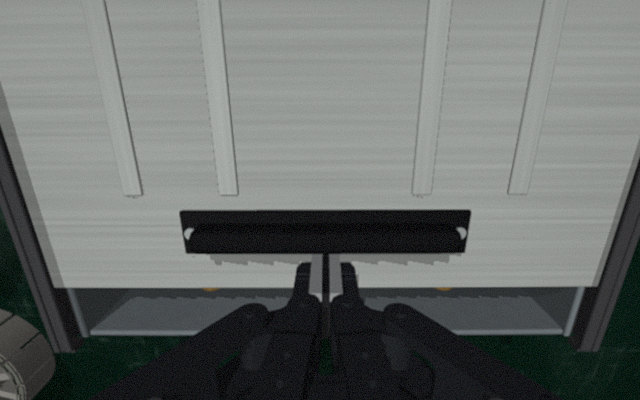

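The tips are on the bar pushing with 4 N, and the cover is moving.

>>> move_arm:
  series:
    - [0,0,0,1.2,0,0,0]
    - [0,0,0,2.4,0,0,0]
    - [0,0,0,3.6,0,0.1,0]
    - [0,0,0,4.8,0,0.1,0]
    - [0,0,0,6,0,0.1,0]

```text
time_s: 6.75
eef_pos: [575.0, 52.8, 77.1]
ee_rot: [-0.001, 1.0, 0.001, -0.002]
force: [-4.8, 0.7, 1.2]
grip_width: -0.002
```

>>> move_arm:
  series:
    - [0,0,0,0.8,0,0,0]
    - [0,0,0,1.6,0,0,0]
    - [0,0,0,2.4,0,0,0]
    - [0,0,0,3,0,0,0]
    - [0,0,0,3.4,0,0,0]

```text
time_s: 7.17
eef_pos: [609.1, 52.9, 77.3]
ee_rot: [-0.001, 1.0, 0.001, -0.002]
force: [-3.3, 0.0, 0.6]
grip_width: 0.0
```

```bash
python3 -c "
from h import *
from rig import capture,ctrl
delta((615,52,76))
c=capture('wrist');cv2.imwrite('pics/m.png',c['frame'][:,:,::-1])
"
```

```text
t 7.17 pos [609.1  52.9  77.3] F [-3.3  0.   0.6] w 0.0
turn [-0.001  0.004  0.001] shift cm [0.59 0.09 0.12]
```

View pics/m.png

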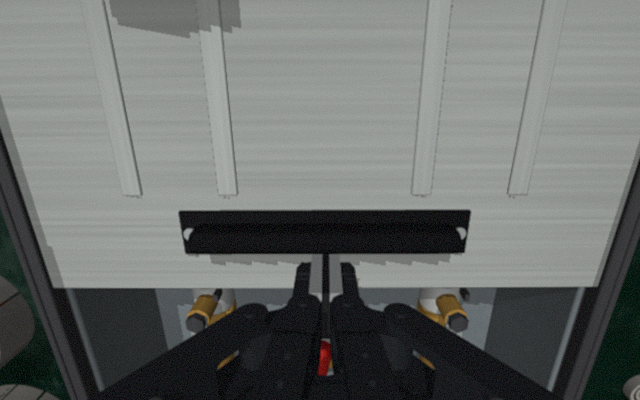

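The cover is nearly back. The red handle shows in the middle, between the fingers at (325,355). I'll push slowly to the stop.

>>> move_arm:
  series:
    - [0,0,0,0.4,0,0,0]
    - [0,0,0,0.8,0,0,0]
    - [0,0,0,1,0,0,0]
    - [0,0,0,1.2,0,0,0]

```text
time_s: 7.55
eef_pos: [617.1, 53.0, 77.0]
ee_rot: [-0.0, 1.0, 0.001, -0.008]
force: [-35.8, -1.9, 18.1]
grip_width: 0.003
```

>>> move_arm:
  series:
    - [0,0,0,0.2,0,0,0]
    - [0,0,0,0.4,0,0,0]
    - [0,0,0,0.5,0,0,0]

```text
time_s: 7.8
eef_pos: [616.8, 52.9, 77.0]
ee_rot: [-0.0, 1.0, 0.001, -0.016]
force: [-37.9, -4.0, 20.3]
grip_width: -0.0
```

At the stop: x = 617 and the force jumps to about 37 N. I'll back off, rise and look at the well.

>>> move_arm:
  series:
    - [0,0,0,-1,0,0,0]
    - [0,0,0,-2.5,0,-1,0]
    - [0,0,0,-5,0,-4,0]
    - [0,0,0,-8.5,0,-7,0]
    - [0,0,0,-12,0,-9,0]

```text
time_s: 8.22
eef_pos: [502.5, 52.4, 171.3]
ee_rot: [-0.0, 1.0, 0.001, -0.014]
force: [0.6, -0.4, 1.7]
grip_width: -0.002
```

>>> move_arm:
  series:
    - [0,0,0,-4,0,-1,0]
    - [0,0,0,-7,0,-2,0]
    - [0,0,0,-7,0,-2,0]

```text
time_s: 8.47
eef_pos: [430.8, 52.5, 196.0]
ee_rot: [0.0, 1.0, 0.001, -0.011]
force: [1.1, -1.1, 0.9]
grip_width: 0.001
```

```bash
python3 -c "
from h import *
from rig import capture,ctrl
delta((493,52,76))
c=capture('wrist');cv2.imwrite('pics/n.png',c['frame'][:,:,::-1])
p=[532.3,52.8,.0017]
print(proj(c,b2w(p,[(18,0,81),(-34,0,81),(18,86,81),(18,-86,81),(-70,145,86),(-70,-145,86)])).round(0).tolist())
"
```

```text
t 8.47 pos [430.8  52.5 196. ] F [ 1.1 -1.1  0.9] w 0.0
turn [0.001 0.023 0.003] shift cm [ 6.5   0.06 11.86]
[[326.0, 40.0], [326.0, 109.0], [216.0, 40.0], [437.0, 41.0], [158.0, 153.0], [494.0, 154.0]]
```

View pics/n.png

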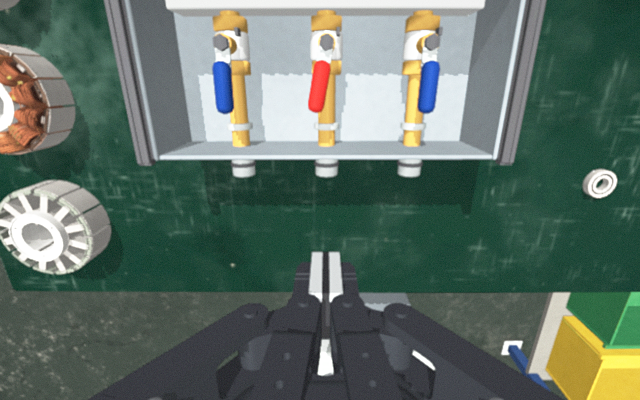

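The well is open. The red valve is the middle one, with its axis at (326,42) as predicted, leaning about 0.15 rad (tip at (317,110)). The blue tips are at (224,110) and (428,110). I'll go down to the right of the red handle.

>>> move_arm:
  series:
    - [0,0.01,0,2,0.8,1,0]
    - [0,0.023,0,4.5,1.8,3,0]
    - [0,0.023,0,7,3.1,6,0]
    - [0,0.023,0,7.4,3.3,8,0]
    - [0,0.023,0,7.4,3.3,8,0]

```text
time_s: 8.93
eef_pos: [504.8, 18.8, 109.3]
ee_rot: [-0.0, 1.0, 0.001, -0.003]
force: [-1.0, -0.2, -0.7]
grip_width: 0.003
```

```bash
python3 -c "
from h import *
from rig import capture,ctrl
delta((505,20,47))
c=capture('wrist');cv2.imwrite('pics/o.png',c['frame'][:,:,::-1])
"
```

```text
t 8.93 pos [504.8  18.8 109.3] F [-1.  -0.2 -0.7] w 0.0
turn [-0.001  0.006  0.001] shift cm [ 0.06 -0.11  6.23]
```

View pics/o.png

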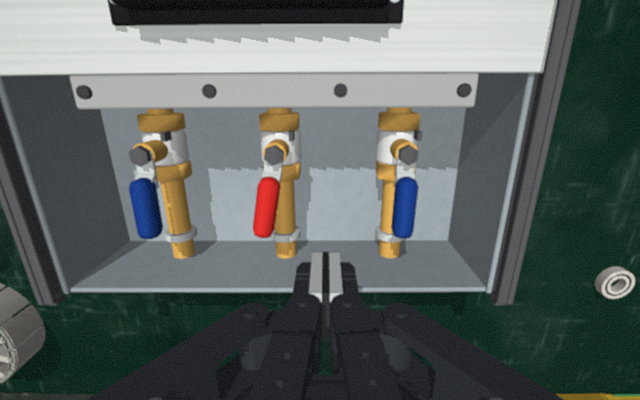

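The fingers are lined up in the gap between red and right-hand blue. Going down.

>>> move_arm:
  series:
    - [0,0.006,0,0,-0.1,2,0]
    - [0,0.006,0,0,-0.1,4,0]
    - [0,0.006,0,0,-0.1,5.4,0]
    - [0,0.006,0,0,-0.1,6,0]
    - [0,0.006,0,0,-0.1,6,0]

```text
time_s: 9.4
eef_pos: [504.9, 20.5, 52.1]
ee_rot: [-0.0, 1.0, 0.001, 0.001]
force: [-0.4, 0.0, 0.5]
grip_width: 0.002
```

```bash
python3 -c "
from h import *
from rig import capture,ctrl
delta((505,20,47))
c=capture('wrist');cv2.imwrite('pics/q.png',c['frame'][:,:,::-1])
"
```

```text
t 9.4 pos [504.9  20.5  52.1] F [-0.4  0.   0.5] w 0.0
turn [-0.    -0.003  0.002] shift cm [0.01 0.05 0.51]
```

View pics/q.png

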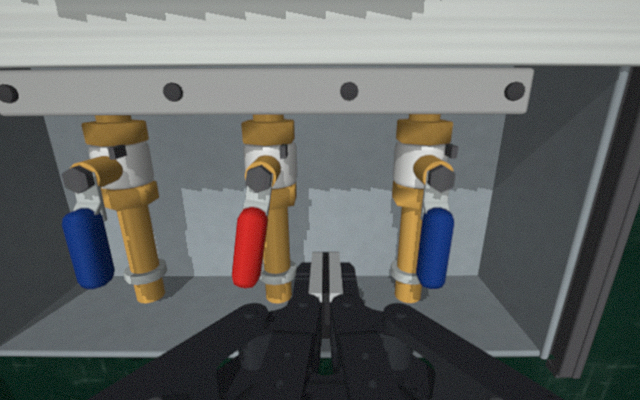

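The tip needs about 5 mm more depth. I'll lower it, then start pushing left.

>>> move_arm:
  series:
    - [0,0,0,0,0,0.5,0]
    - [0,0,0,-0.1,-0.6,0.5,0]
    - [0,0,0,-0.2,-1.2,0.5,0]
    - [0,0,0,-0.2,-1.8,0.5,0]
    - [0,0,0,-0.1,-2.4,0.5,0]

```text
time_s: 9.87
eef_pos: [504.1, 44.9, 48.2]
ee_rot: [0.0, 1.0, 0.001, 0.002]
force: [-3.3, -4.0, 1.0]
grip_width: 0.005
```

```bash
python3 -c "
from h import *
from rig import capture,ctrl
delta((504,53,47))
c=capture('wrist');cv2.imwrite('pics/r.png',c['frame'][:,:,::-1])
"
```

```text
t 9.87 pos [504.1  44.9  48.2] F [-3.3 -4.   1. ] w 0.0
turn [ 0.001 -0.004  0.003] shift cm [-0.01 -0.81  0.12]
```

View pics/r.png

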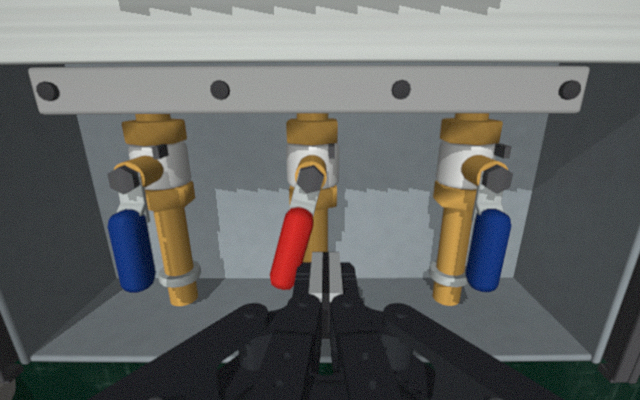

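Contact made (~5 N) and the handle is turning. I'll follow the arc.

>>> move_arm:
  series:
    - [0,0,0,0.1,-0.5,0,0]
    - [0,0,0,0.3,-1.1,0,0]
    - [0,0,0,0.5,-1.6,0,0]
    - [0,0,0,0.8,-2.0,0,0]
    - [0,0,0,1.2,-2.4,0,0]

```text
time_s: 10.33
eef_pos: [515.6, 70.0, 48.0]
ee_rot: [0.0, 1.0, 0.002, 0.001]
force: [-4.7, -3.7, 2.2]
grip_width: -0.0
```

```bash
python3 -c "
from h import *
from rig import capture,ctrl
delta((532,79,47))
c=capture('wrist');cv2.imwrite('pics/s.png',c['frame'][:,:,::-1])
"
```

```text
t 10.33 pos [515.6  70.   48. ] F [-4.7 -3.7  2.2] w -0.0
turn [ 0.001 -0.002  0.003] shift cm [ 1.64 -0.9   0.11]
```

View pics/s.png

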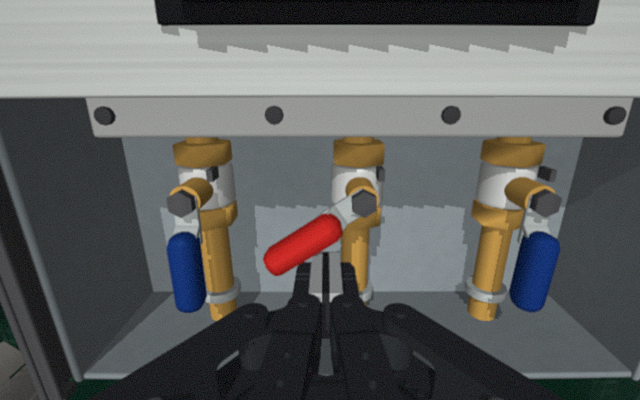

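The handle is about 60° round. I'll keep going left and to the rear.

>>> move_arm:
  series:
    - [0,0,0,0.3,-0.5,0.1,0]
    - [0,0,0,0.7,-0.9,0.1,0]
    - [0,0,0,1.1,-1.2,0.1,0]
    - [0,0,0,1.5,-1.4,0.1,0]
    - [0,0,0,1.8,-1.4,0.1,0]

```text
time_s: 10.8
eef_pos: [533.0, 85.3, 46.5]
ee_rot: [-0.0, 1.0, 0.002, -0.001]
force: [-19.2, 0.7, 4.3]
grip_width: -0.0
```

```bash
python3 -c "
from h import *
from rig import capture,ctrl
delta((540,84,47))
c=capture('wrist');cv2.imwrite('pics/u.png',c['frame'][:,:,::-1])
"
```

```text
t 10.8 pos [533.   85.3  46.5] F [-19.2   0.7   4.3] w -0.0
turn [-0.001  0.001  0.004] shift cm [ 0.7   0.14 -0.05]
```

View pics/u.png

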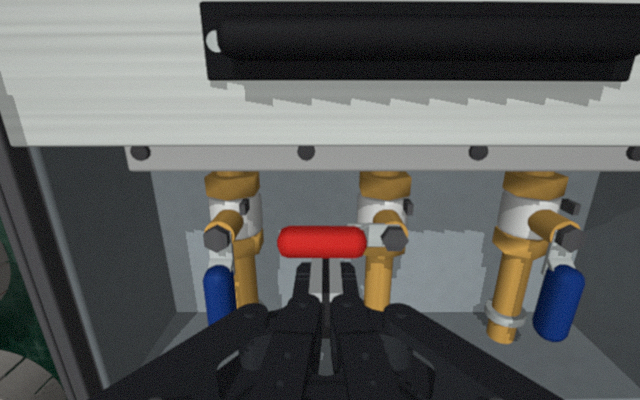

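The sleeve now lies across its pipe (row ~242) and the force is up to 19 N, so it's at the stop. A small extra push to seat it, then retreat straight back (-x), up, and look.

>>> move_arm:
  series:
    - [0,0,0,0.2,0,0,0]
    - [0,0,0,0.3,0,0,0]
    - [0,0,0,0.3,0,0,0]

```text
time_s: 11.1
eef_pos: [532.7, 85.7, 46.1]
ee_rot: [-0.001, 1.0, 0.002, -0.005]
force: [-17.4, -2.3, 10.3]
grip_width: -0.003
```

>>> move_arm:
  series:
    - [0,0,0,-0.8,0.1,0,0]
    - [0,0,0,-1.8,0.6,0,0]
    - [0,0,0,-2.3,1.2,-2,0]
    - [0,0,0,-3.5,2,-5,0]
    - [0,0,0,-6,2.6,-8.5,0]

```text
time_s: 11.52
eef_pos: [475.3, 59.2, 130.7]
ee_rot: [-0.001, 1.0, 0.002, -0.005]
force: [0.8, 0.0, 1.1]
grip_width: 0.003
```

>>> move_arm:
  series:
    - [0,0,0,-2.5,0.4,-2.5,0]
    - [0,0,0,-4.5,0.6,-5.0,0]
    - [0,0,0,-4.5,0.6,-5.0,0]

```text
time_s: 11.77
eef_pos: [430.8, 53.0, 185.7]
ee_rot: [-0.001, 1.0, 0.002, -0.001]
force: [0.8, 0.8, 1.3]
grip_width: 0.001
```

```bash
python3 -c "
from h import *
from rig import capture,ctrl
delta((540,84,47))
c=capture('wrist');cv2.imwrite('pics/v.png',c['frame'][:,:,::-1])
i=c['frame'][0:160,180:480,::-1];cv2.imwrite('pics/v2.png',cv2.resize(i,None,fx=2.6,fy=2.6,interpolation=cv2.INTER_CUBIC))
p=[532.3,52.8,.0017]
print(proj(c,b2w(p,[(18,0,81),(18,14,81),(18,56,81),(18,35,81)])).round(1).tolist())
"
```

```text
t 11.77 pos [430.8  53.  185.7] F [0.8 0.8 1.3] w 0.0
turn [-0.002  0.003  0.004] shift cm [10.97 -3.04 13.85]
[[327.4, 42.0], [308.9, 42.0], [253.5, 42.0], [281.2, 41.9]]
```

View pics/v.png

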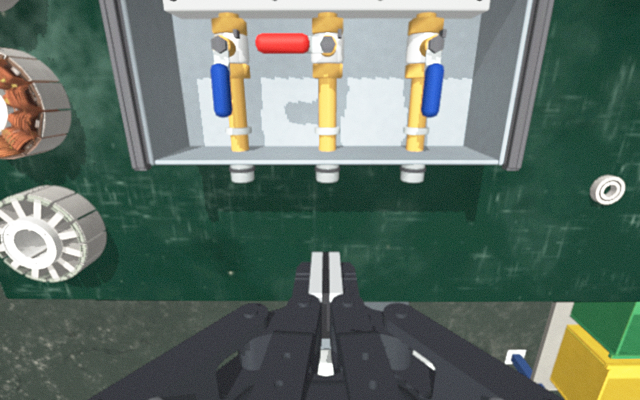

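View pics/v2.png

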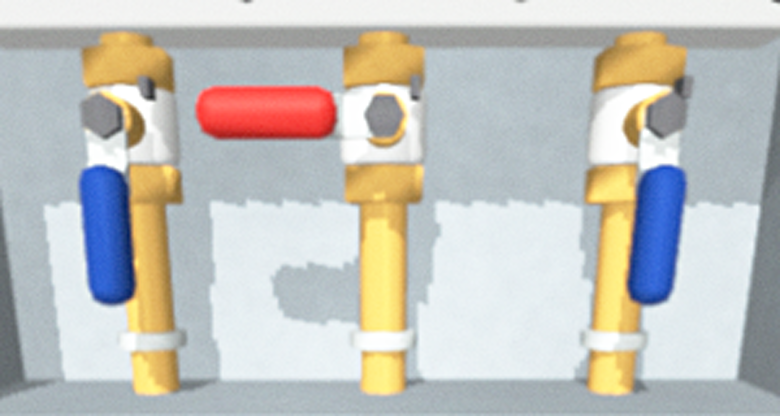

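The red handle is square across its pipe (row 43 throughout) and the blues are unmoved. Next I go over the bar and come down behind it.

>>> move_arm:
  series:
    - [0,0.003,0,3.8,0,0,0]
    - [0,0.003,0,7.6,0,0.5,0]
    - [0,0.003,0,11.4,0,1,0]
    - [0,0.003,0,15.2,0,1.5,0]
    - [0,0.003,0,19,0,2,0]

```text
time_s: 12.23
eef_pos: [623.4, 54.2, 160.9]
ee_rot: [-0.001, 1.0, 0.002, -0.001]
force: [0.1, -0.9, 0.7]
grip_width: 0.0
```

>>> move_arm:
  series:
    - [0,0,0,2.5,0,0.5,0]
    - [0,0,0,4.5,0,2,0]
    - [0,0,0,4.5,0,3,0]
    - [0,0,0,4.5,0,4,0]
    - [0,0,0,4.5,0,4,0]

```text
time_s: 12.65
eef_pos: [666.8, 54.9, 117.5]
ee_rot: [-0.002, 1.0, 0.002, -0.004]
force: [-0.2, -0.4, -0.2]
grip_width: 0.0
```

```bash
python3 -c "
from h import *
from rig import capture,ctrl
delta((664,52,77))
c=capture('wrist');cv2.imwrite('pics/w.png',c['frame'][:,:,::-1])
p=[532.3,52.8,.0017]
print(proj(c,b2w(p,[(106,65,90),(106,-65,90),(106,0,107)])).round(1).tolist())
c=capture('scene');i=c['frame'][110:240,240:400,::-1];cv2.imwrite('pics/w2.png',cv2.resize(i,None,fx=4.5,fy=4.5,interpolation=cv2.INTER_CUBIC))
"
```

```text
t 12.65 pos [666.8  54.9 117.5] F [-0.2 -0.4 -0.2] w 0.0
turn [-0.004  0.007  0.004] shift cm [-0.25  0.3   4.05]
[[233.8, 265.9], [424.6, 266.7], [329.3, 280.5]]
```

View pics/w.png

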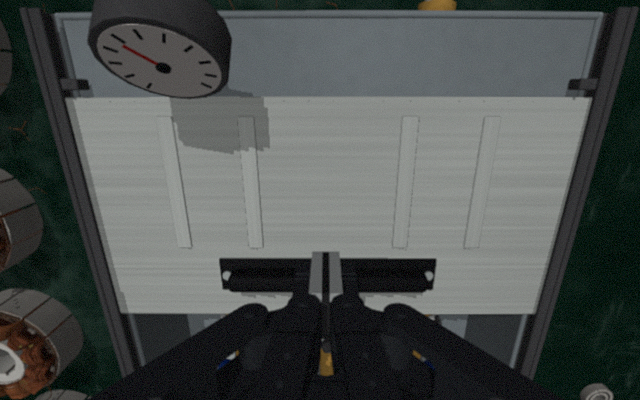

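View pics/w2.png

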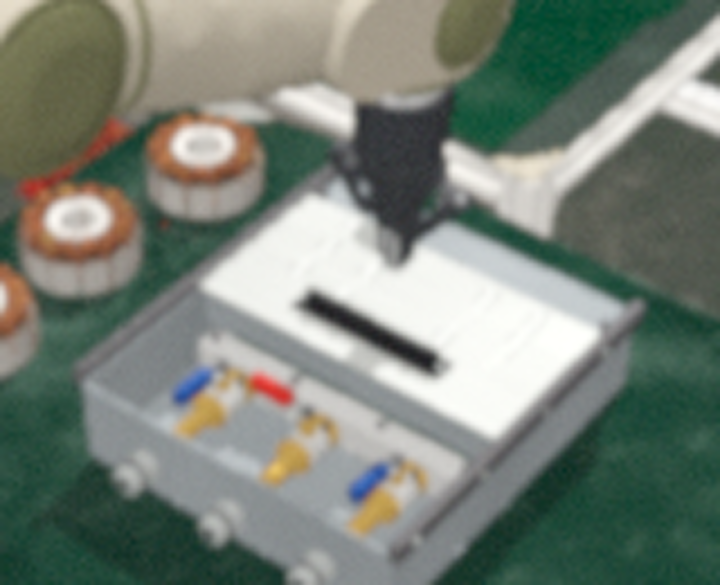

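The tips are above and behind the bar, clear of it. The red handle shows square in the scene view. I'll lower behind the bar, to tip z ~98.

>>> move_arm:
  series:
    - [0,0.005,0,0.2,0.1,1.5,0]
    - [0,0.007,0,0.2,0.2,2.8,0]
    - [0,0.007,0,0.2,0.2,3.7,0]
    - [0,0.007,0,0.2,0.2,4,0]
    - [0,0.007,0,0.2,0.2,4,0]

```text
time_s: 13.17
eef_pos: [669.4, 52.9, 81.1]
ee_rot: [-0.002, 1.0, 0.002, 0.002]
force: [-1.0, 0.7, -0.6]
grip_width: 0.001
```

```bash
python3 -c "
from h import *
from rig import capture,ctrl
delta((664,52,77))
c=capture('wrist');cv2.imwrite('pics/x.png',c['frame'][:,:,::-1])
"
```

```text
t 13.17 pos [669.4  52.9  81.1] F [-1.   0.7 -0.6] w 0.0
turn [-0.003 -0.004  0.004] shift cm [-0.54  0.09  0.41]
```

View pics/x.png

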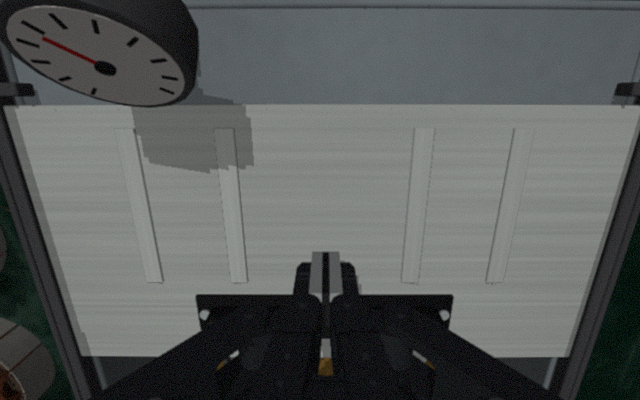

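>>> move_arm:
  series:
    - [0,0,0,-0.4,0,0.4,0]
    - [0,0,0,-1.2,0,0.4,0]
    - [0,0,0,-2,0,0.4,0]
    - [0,0,0,-3,0,0.4,0]
    - [0,0,0,-4,0,0.4,0]

```text
time_s: 13.63
eef_pos: [630.1, 52.7, 78.2]
ee_rot: [-0.001, 1.0, 0.002, 0.004]
force: [4.1, -0.3, -1.3]
grip_width: -0.002
```

```bash
python3 -c "
from h import *
from rig import capture,ctrl
delta((511,52,77))
c=capture('wrist');cv2.imwrite('pics/y.png',c['frame'][:,:,::-1])
"
```

```text
t 13.63 pos [630.1  52.7  78.2] F [ 4.1 -0.3 -1.3] w -0.0
turn [-0.003 -0.009  0.004] shift cm [-11.92   0.03   0.02]
```

View pics/y.png

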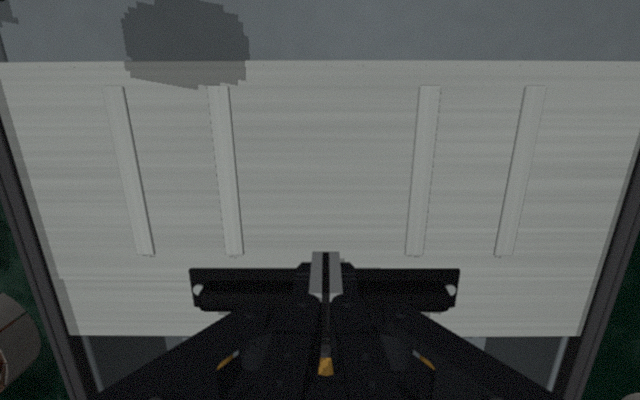

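The bar is being pushed from behind with 4 N. Continuing towards closed.

>>> move_arm:
  series:
    - [0,-0.005,0,-1.2,0,0,0]
    - [0,-0.005,0,-2.4,0,0,0]
    - [0,-0.005,0,-3.6,0,0,0]
    - [0,-0.005,0,-4.8,0,0,0]
    - [0,-0.005,0,-6,0,0,0]

```text
time_s: 14.1
eef_pos: [569.1, 52.5, 78.7]
ee_rot: [-0.001, 1.0, 0.002, 0.002]
force: [4.3, -1.0, -0.7]
grip_width: -0.005
```

>>> move_arm:
  series:
    - [0,-0.005,0,-1,0,0,0]
    - [0,-0.005,0,-2,0,0,0]
    - [0,-0.005,0,-3,0,0,0]
    - [0,-0.005,0,-4,0,0,0]
    - [0,-0.005,0,-4.6,0,0,0]

```text
time_s: 14.52
eef_pos: [523.7, 52.2, 79.6]
ee_rot: [-0.001, 1.0, 0.002, 0.002]
force: [4.7, 0.3, 2.9]
grip_width: -0.001
```

```bash
python3 -c "
from h import *
from rig import capture,ctrl
delta((511,52,77))
c=capture('wrist');cv2.imwrite('pics/z.png',c['frame'][:,:,::-1])
"
```

```text
t 14.52 pos [523.7  52.2  79.6] F [4.7 0.3 2.9] w -0.0
turn [-0.002 -0.003  0.004] shift cm [-1.27  0.02  0.26]
```

View pics/z.png

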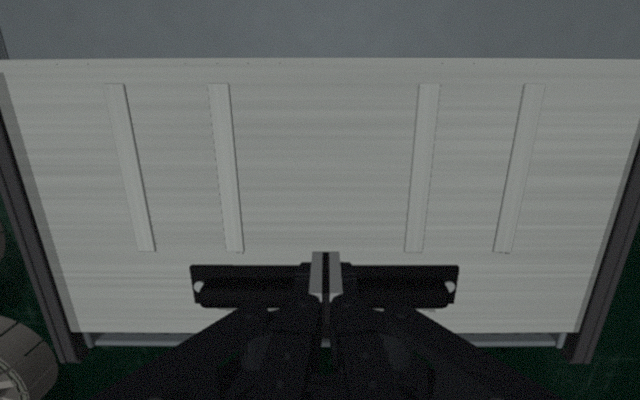

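Almost closed. I'll push gently to the stop.

>>> move_arm:
  series:
    - [0,0,0,-0.4,0,0.1,0]
    - [0,0,0,-0.8,0,0.2,0]
    - [0,0,0,-1.1,0,0.2,0]
    - [0,0,0,-1.3,0,0.2,0]

```text
time_s: 14.9
eef_pos: [511.3, 52.2, 79.0]
ee_rot: [-0.001, 1.0, 0.002, 0.003]
force: [3.0, 1.3, 11.2]
grip_width: 0.0
```

>>> move_arm:
  series:
    - [0,0,0,-0.3,0,0,0]
    - [0,0,0,-0.5,0,0,0]
    - [0,0,0,-0.5,0,0,0]

```text
time_s: 15.15
eef_pos: [508.9, 51.9, 80.3]
ee_rot: [-0.001, 1.0, 0.002, 0.007]
force: [9.9, 1.5, 4.5]
grip_width: -0.0
```

>>> move_arm:
  series:
    - [0,0,0,-0.3,0,0.1,0]
    - [0,0,0,-0.5,0,0.2,0]
    - [0,0,0,-0.6,0,0.2,0]

```text
time_s: 15.4
eef_pos: [508.4, 51.7, 80.8]
ee_rot: [-0.0, 1.0, 0.002, 0.014]
force: [21.0, 2.2, 6.0]
grip_width: -0.002
```

```bash
python3 -c "
from h import *
from rig import capture,ctrl
delta((511,52,77))
c=capture('wrist');cv2.imwrite('pics/za.png',c['frame'][:,:,::-1])
c=capture('scene');i=c['frame'][130:260,240:400,::-1];cv2.imwrite('pics/za2.png',cv2.resize(i,None,fx=4.5,fy=4.5,interpolation=cv2.INTER_CUBIC))
"
```

```text
t 15.4 pos [508.4  51.7  80.8] F [21.   2.2  6. ] w -0.0
turn [-0.001 -0.029  0.003] shift cm [ 0.25 -0.03  0.39]
```

View pics/za.png

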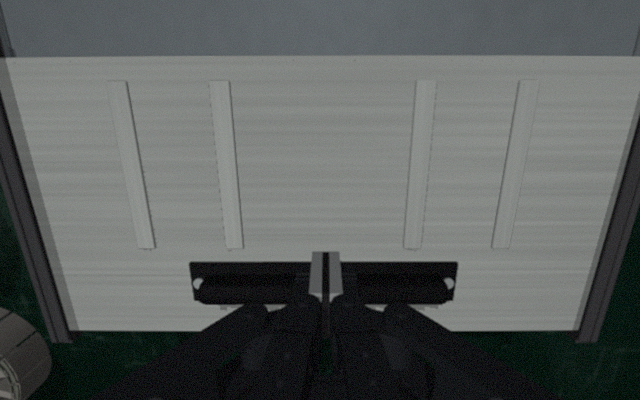

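View pics/za2.png

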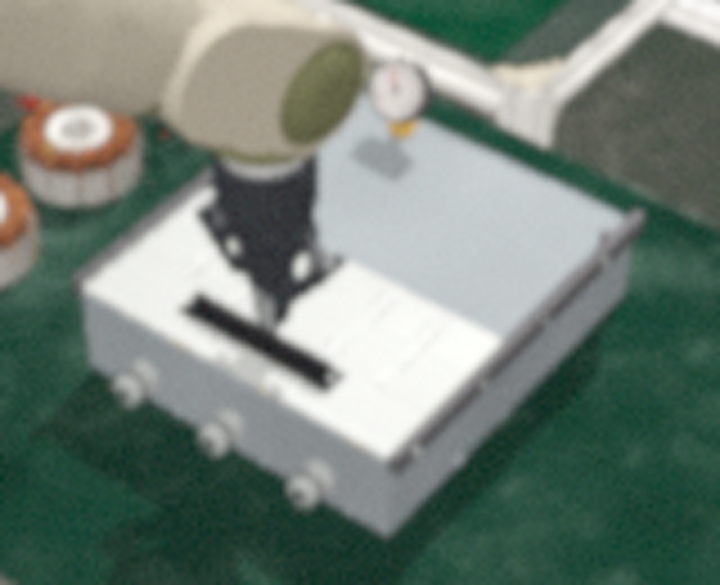

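The cover is at its front stop: 508.4 mm with the force climbing to 21 N, and the box front edge is covered. I'll back off, lift clear and check.

>>> move_arm:
  series:
    - [0,0,0,0.6,0,0,0]
    - [0,0,0,1.5,0,0,0]
    - [0,0,0,1.8,0,-2.5,0]
    - [0,0,0,1.8,0,-6,0]
    - [0,0,0,1.8,0,-9.5,0]

```text
time_s: 15.92
eef_pos: [522.7, 51.7, 176.4]
ee_rot: [-0.001, 1.0, 0.002, 0.012]
force: [-0.6, 0.2, 0.2]
grip_width: 0.0
```

>>> move_arm:
  series:
    - [0,-0.03,0,-3,2,-2,0]
    - [0,-0.03,0,-6,4.5,-3,0]
    - [0,-0.03,0,-9,7,-3,0]
    - [0,-0.03,0,-12,9.5,-3,0]
    - [0,-0.03,0,-14,12,-3,0]

```text
time_s: 16.33
eef_pos: [379.7, -68.9, 202.5]
ee_rot: [-0.001, 1.0, 0.002, -0.004]
force: [0.0, -0.6, -0.0]
grip_width: 0.003
```

>>> move_arm:
  series:
    - [0,0,0,-2,3.5,0,0]
    - [0,0,0,-4,7,0,0]
    - [0,0,0,-6,10.5,0,0]
    - [0,0,0,-8,14,0,0]
    - [0,0,0,-8,14,0,0]

```text
time_s: 16.75
eef_pos: [297.1, -213.9, 202.6]
ee_rot: [-0.001, 1.0, -0.002, -0.005]
force: [0.8, 0.8, -0.2]
grip_width: -0.005
```

```bash
python3 -c "
from h import *
from rig import capture,ctrl
delta((511,52,77))
c=capture('top');cv2.imwrite('pics/fin_top.png',c['frame'][:,:,::-1])
i=c['frame'][85:245,235:385,::-1];cv2.imwrite('pics/fin.png',cv2.resize(i,None,fx=3.7,fy=3.7,interpolation=cv2.INTER_CUBIC))
p=[532.3,52.8,.0017]
print('closed edges zoom rows',((proj(c,b2w(p,[(75,0,90),(-75,0,90)]))-[235,85]+.365)*3.7).round(0).tolist())
"
```

```text
t 16.75 pos [ 297.1 -213.9  202.6] F [ 0.8  0.8 -0.2] w -0.0
turn [-0.002  0.01  -0.004] shift cm [ 21.41 -26.65  12.39]
closed edges zoom rows [[279.0, 304.0], [274.0, 513.0]]
```

View pics/fin_top.png

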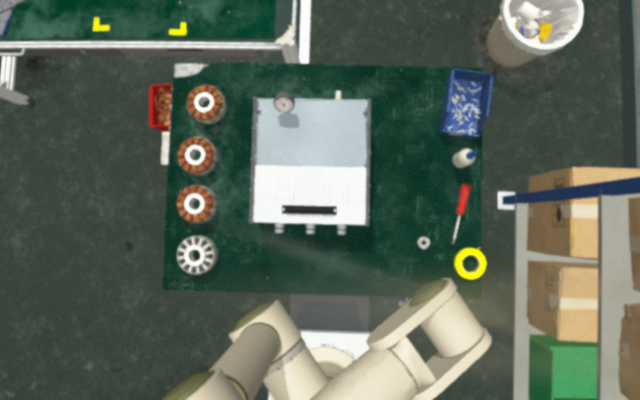

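View pics/fin.png

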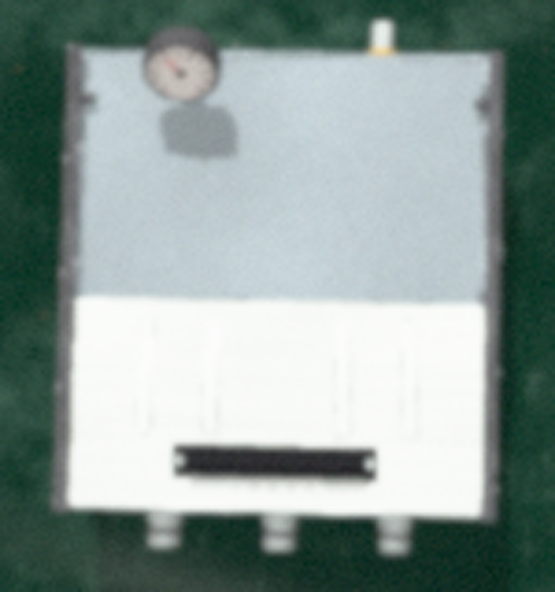

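The top view shows the cover over the front edge (rear edge row ~300 against 304 predicted, front ~514 against 513). The loose objects haven't moved and the robot is clear, so I'm handing it in.

```bash
python3 -c "
from rig import job
print(job.finish_job())"
```

```text
the job is handed in; nothing more can be done
None
```

The compressed-air line with the red handle is shut off and the job is handed in, at about 17 s of the 58 s allowed. With the fingers shut throughout, I pushed the cover back to its stop, the red handle (the middle valve) round to its stop, and the cover fully closed from behind its bar.

**Last checks**
- **Cover back:** it stopped hard at the rear, with about 38 N measured at the wrist.
- **Red handle:** it stopped firmly at about 19 N. The wrist picture taken afterwards showed the sleeve square across its pipe and the blue handles unmoved.
- **Cover closed:** it stopped at the front with 21 N. In the final top view its front edge matches the computed closed position. Its rear edge reads about 1 pixel (3 mm) off, which I put down to picture and calibration error.
- **Loose things:** the stators, bearing, screwdriver and bottle look unmoved. The robot was clear of everything when I handed in.

**What disagreed:** the shut fingertips sit about 20 mm above the reported TCP. My first push therefore passed over the grip bar without touching it. I measured the offset with a light touch of about 7 N on the cover, before opening it, and corrected for it from then on.

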